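# Set the display turntable to speed four and start it

## Robot

A 6-joint arm with a two-finger parallel gripper is mounted at the origin on the work surface. World frame = base frame: x ahead of the robot, y to its left, z up, the work surface at z = 0. Lengths are in m, angles in rad, forces in N, time in s.
With the tool pointing down it reaches from about 0.35 to 0.775 m from the base axis. Payload 7.3 kg.
Tool frame: the origin (TCP) lies at the centre of the arm's flange, where the gripper is bolted on; the fingertips stand 178 mm ahead of it and the grasp point (between the pads) lies 159 mm ahead of it; z points along the fingers, y is the line along which they close (so a half turn about z gives the same grasp; the last joint's range is limited). The gripper opens to 92 mm and grips with 3 to 60 N. Pads are 19 mm wide; open, the fingers measure 130 mm over their backs; the gripper's body (75 mm by 190 mm) begins 47 mm behind the grasp point.
Start: joints at [1.11, 0.342, 1.524, -0, 1.275, -0.146], TCP at [0.163, 0.499, 0.405] pointing down, gripper open.
Joint ranges: [-2.53, 2.53], [-0.77, 2.02], [0.04, 2.7], [-1, 4.14], [0.28, 2.66], [-3.11, 3.11]. Speed limits (rad/s): [2.57, 2.57, 3.14, 3.14, 3.14, 3.14].

## Interface

Orientations are given as [roll, pitch, yaw] about the fixed x, y, z axes, in that order (R = Rz(yaw) Ry(pitch) Rx(roll)).
In Python, from cell import robot gives the robot as it stands.
- The arm moves only by the shell command python3 -m pendant 'ROWS' [OPENING] [FORCE]. ROWS is a JSON object with one list for each field, all of the same length, 1 to 8, a row being the entries at one place: sx, sy, sz (the shift in fractions of the full range, 1 being 0.3 m), rx, ry, rz (a rotation vector in a scale on which 1.0 is pi rad); each row shifts and turns the commanded pose from where the row before left it, along the tool's axes as they then stand; what a row does not reach is not made up. A row lasts 1/12 s, in which the tool goes at most 0.0417 m and 0.125 rad, less where a joint would pass 70% of its speed; a pose out of reach is approached as far as the arm can. OPENING is the finger opening in m, set as the command begins (- or left out keeps the last). The fingers move at their own pace and stop on an object; FORCE is the grip in N (left out, the last holds). Time passes only in rows, so rows that do not move let the fingers close. It prints the time, the measured TCP pose, the force, the opening and the grip force at its end. A shift or turn number past 1, either way, is cut back to 1. Input that does not fit is refused with a message, and nothing moves.
- robot.observe(): the state, without advancing time (a new reading comes with each control period).
- robot.read_camera(name): name is "scene" or "top" or "wrist"; returns a dict with "image" (400x640x3 uint8, red, green, blue), "fx", "fy", "cx", "cy" (pixels), "pose" (4x4, takes a point from camera to world coordinates). Camera axes: x right, y down, z forward; pixel columns grow to the right and rows downward; lengths in m; the calibration is good to about 2 mm. A picture is of the moment at which its call begins. There is no depth.
- robot.hand_in(): hands the job in; it is judged then, once.
The state is a dict: "time": time; "qpos": joint angles; "qvel": joint speeds; "joint_efforts": joint torques, N m; "tool_pos": TCP position; "tool_rot": TCP orientation; "contact_force": force on the tool from outside, world axes, zero at the start; "torque": the same for the moment, N m; "opening": finger opening in m; "grip_force": force on a finger pad.
Only numpy, scipy, OpenCV 4.12 (cv2) and the standard library are available. Lean on these libraries where they do the work, as an engineer would, in place of code of your own. Each camera call takes 0.05 s, during which the arm holds its last target. There are 200 camera calls.

## Task

The display turntable's grey control box has a lever-shaped selector with a click stop every 30 degrees. With a fingertip, gently push the lever round clockwise to the fourth click after the off stop (off, the round dot, is click zero), never letting it go past the fourth, and only then press the round start button fully down and let it go. Do not grip the lever or lift or shift the box, and leave the wax figure, jar, tin and spatula as they are.

Things in the scene. Friction and masses are not known exactly. Their poses are not given: they have to be found in the camera images.
- control_box: Loose grey box, about 1.9 kg with its inside, 180 (x) x 220 (y) x 56 mm high, aluminium top, on rubber feet. Origin: centre of its underside. x points away from its operator's edge, y to the operator's left, z up. It stands with a yaw of up to 30 degrees. The selector's axis is at (0, 35 mm) and the start button at (-45, -75 mm) of its top.
- selector (a joint): Selector angle in rad: 0 at the off stop (lever along the box's +y, at the round dot), growing clockwise from above. Click stops every 0.5236 (ticks growing longer, 1 to 6); end stop 3.1416; the fourth click is 2.094. It starts at rest on click 0, 1 or 2. About 0.1 N m takes it over the hump halfway between clicks, then it snaps to the next by itself.
- selector_axis (a point): Point on the selector's axis on the box's top face. The selector: a low hub, 44 mm across and 11 mm high, carrying an upright lever bar 12 mm thick, its sides from 10 to 36 mm above the box's top, reaching from 18 mm behind the axis to 52 mm ahead of it (the pointer end, white line on top).
- selector_tip (a point): Upper edge of the lever's pointer end, 52 mm from the axis and 36 mm above the box's top.
- start_button (a joint): Travel of the start button in m: 0 up, 0.006 fully down; a spring returns it, about 4 N takes it fully down.
- start_button_top (a point): Centre of the start button's top: a round plastic button 28 mm across, in a round housing on the box's top, pressed straight down.
- turntable: Display turntable, fixed: round white platter 220 mm across, its top 42 mm high. Origin: centre of its underside.
- figure: Seated wax ape figure, 135 mm high, about 90 mm across, loose on the platter. Origin: centre of its underside, z up.
- jar: Closed jar with orange cap, 64 mm across, 85 mm high, loose, beyond the box. Origin: centre of its underside.
- tin: Red square tin of wooden sticks, 75 mm wide, 110 mm high, sticks reaching 185 mm, loose, to the right of the box. Origin: centre of its underside.
- spatula: Modelling spatula lying to the left of the box, handle toward -x. Origin: under its middle.
There are look-alikes about, which are no part of the job. There is more than one size of the turntable; the job needs the smaller.

How it is judged:
On the way, in this order (a step that is already met when the one before it is completed fails the run):
1. the selector rests at the fourth click (value of joint selector between 1.97 and 2.22 rad and value of joint start_button below 0.002 m), for 0.2 s.
2. the start button is pressed down with the selector at the fourth click (value of joint start_button above 0.0045 m and value of joint selector between 1.97 and 2.22 rad), for 0.05 s.
At the end, for the whole second after the job is handed in: The selector rests at the fourth click (2.094 rad, within 0.125), the start button is up again, the box stands within 20 mm of where it was, and the figure stands upright on the turntable (value of joint selector between 1.97 and 2.22 rad and value of joint start_button below 0.0015 m and distance of control_box from where it was at the start of the episode below 0.02 m and angle between figure's own z axis and vertical below 0.1 rad and horizontal distance between figure and turntable below 0.04 m); the robot touches nothing.
It fails at once if the selector was taken past the fourth click (value of joint selector above 2.42 rad).
It fails at once if the start button was pressed before the selector was at the fourth click (value of joint start_button above 0.003 m and (value of joint selector below 1.85 rad or value of joint selector above 2.33 rad)).
It fails at once if the control box was shifted, lifted or tipped (distance of control_box from where it was at the start of the episode above 0.02 m or angle between control_box's own z axis and vertical above 0.1 rad).
It fails at once if the control box or its selector was gripped or forced (over 30 N) (contact force between the fingers and control_box above 30 N).
It fails at once if a bystander was disturbed (distance of any of figure, jar, tin, spatula from where it was at the start of the episode above 0.02 m).
It also fails if it takes over 61 s, if anything falls off the work surface, if the arm or the gripper's body presses on something with over 40 N, if the wrist force passes 120 N, or if a joint passes its speed limit or range.

## Working session

There is one attempt and no reset: what is moved stays moved. The work goes in short steps, Python scripts to look and compute and a shell command to move; the robot and the scene stay as the last step left them, time stands still between calls to the robot, and variables do not carry over. Pictures are saved under pics/ and viewed, at most 10 in all, crops included, and the job is handed in when it is done.

```bash
mkdir -p pics; ls
python3 - <<'E'
from cell import robot
import cv2,numpy as np
for n in ("scene","top"):
    c=robot.read_camera(n); cv2.imwrite(f"pics/{n}1.png",c["image"][:,:,::-1])
    print(n,c["fx"],c["fy"],c["cx"],c["cy"]); print(np.round(c["pose"],3))
o=robot.observe();print(o["time"],o["tool_pos"],o["tool_rot"],o["opening"])
E
```

```text
pics
scene 464.2306303145974 464.2306303145974 323.44286016938145 199.8924528329871
[[ 0.711  0.515 -0.478  1.143]
 [ 0.703 -0.509  0.497 -0.604]
 [ 0.013 -0.689 -0.724  1.072]
 [ 0.     0.     0.     1.   ]]
top 440.34944913744914 440.34944913744914 320.07407116516464 207.8646719986083
[[ 0.028 -0.996  0.09   0.362]
 [-0.999 -0.026  0.017  0.062]
 [-0.015 -0.09  -0.996  1.223]
 [ 0.     0.     0.     1.   ]]
0.1 [0.16247413 0.49909793 0.40410372] [-3.14023092e+00 -1.80497402e-04  2.82681630e+00] 0.09126479459596644
```

View pics/top1.png

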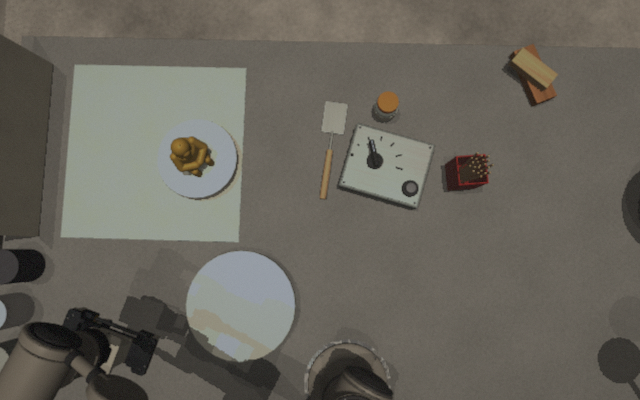

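View pics/scene1.png

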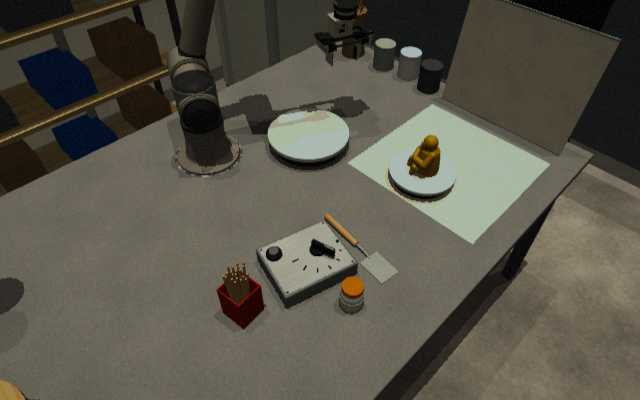

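The top view shows the box with corners near (356,124), (434,145), (415,208) and (339,186). The hub is near (375,160), the button near (410,188), the dot near (352,154), and the lever points up. I'll zoom in.

Run:
```python
import cv2
a=cv2.imread("pics/top1.png")[95:225,310:500]; b=cv2.resize(a,None,fx=4,fy=4,interpolation=cv2.INTER_CUBIC)
cv2.imwrite("pics/crop1.png",cv2.convertScaleAbs(b,alpha=1.3))
```

```text
(no output)
```

View pics/crop1.png

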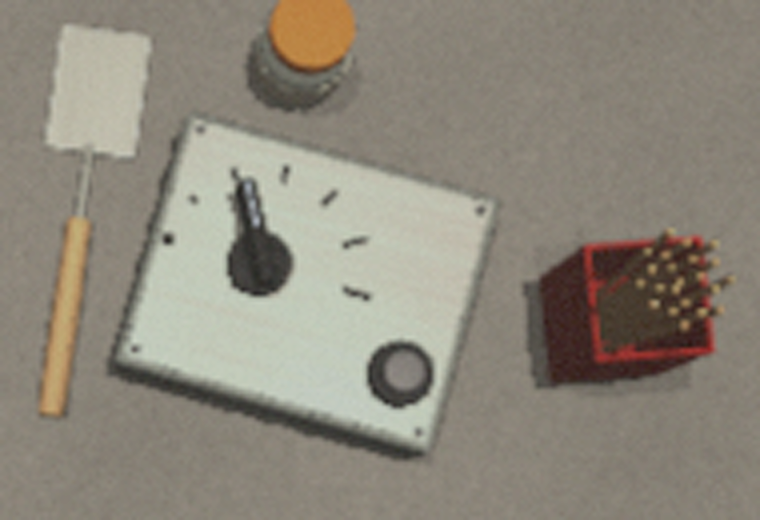

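The lever points at tick 2, so it needs two more clicks. In the crop, the dot is at (167,238), tick 4 at (330,197), the hub at (258,262) and the button at (403,370). The top corners are at (188,118), (496,202), (428,450) and (118,356).

```bash
cat > h.py <<'E'
import numpy as np
from scipy.spatial.transform import Rotation as R
def ray(c,u,v,z):
    d=c["pose"][:3,:3]@[(u-c["cx"])/c["fx"],(v-c["cy"])/c["fy"],1]; o=c["pose"][:3,3]
    return o+d*(z-o[2])/d[2]
def proj(c,p):
    q=c["pose"][:3,:3].T@(np.asarray(p)-c["pose"][:3,3]); return np.array([c["cx"]+c["fx"]*q[0]/q[2],c["cy"]+c["fy"]*q[1]/q[2]])
E
python3 - <<'E'
from h import *
from cell import robot
from scipy.optimize import least_squares
c=robot.read_camera("top")
crop=np.array([[188,118],[496,202],[428,450],[118,356]])
px=crop/4-.375+[310,95]
loc=np.array([[.09,.11],[.09,-.11],[-.09,-.11],[-.09,.11]])
def W(p,l,z): s,k=np.sin(p[2]),np.cos(p[2]); return np.array([p[0]+k*l[0]-s*l[1],p[1]+s*l[0]+k*l[1],z])
f=lambda p:np.concatenate([proj(c,W(p,l,.056))-q for l,q in zip(loc,px)])
r=least_squares(f,[.5,0,-.2]);print(r.x,r.fun.round(2))
P=r.x
cr=lambda w:((proj(c,w)-[310,95]+.375)*4).round(0)
print("hub",W(P,[0,.035],.067),cr(W(P,[0,.035],.067)),"btn",W(P,[-.045,-.075],.075),cr(W(P,[-.045,-.075],.075)))
for a in (0,1,2,3,4):
    t=a*np.pi/6; l=[.052*np.sin(t),.035+.052*np.cos(t)]; print(a,W(P,l,.092),cr(W(P,l,.092)))
s=robot.read_camera("scene")
for n,w in (("hub",W(P,[0,.035],.067)),("btn",W(P,[-.045,-.075],.075)),("tip2",W(P,[.045,.061],.092))): print(n,proj(s,w))
for n,q,z in (("jar",(313,32),.085),("tin",(650,300),.11),("tinbase",(545,385),0),("sp",(98,90),0.01)):
    print(n,ray(c,*(np.array(q)/4-.375+[310,95]),z))
E
```

```text
[ 0.58735726 -0.09178622 -0.25928259] [-0.43 -2.16  1.36 -0.8   0.6   1.23 -1.55  1.61]
hub [ 0.59633081 -0.05795613  0.067     ] [259. 263.] btn [ 0.52463239 -0.15274186  0.075     ] [403. 372.]
0 [ 0.60966295 -0.00769427  0.092     ] [186. 233.]
1 [ 0.63300771 -0.02109415  0.092     ] [207. 198.]
2 [ 0.64652493 -0.04437116  0.092     ] [243. 179.]
3 [ 0.64659267 -0.07128826  0.092     ] [284. 180.]
4 [ 0.63319279 -0.09463302  0.092     ] [320. 201.]
hub [316.82680235 248.77922956]
btn [272.809159   251.69044859]
tip2 [333.89320917 250.82409069]
jar [ 0.74837411 -0.08944985  0.085     ]
tin [ 0.56973835 -0.30251471  0.11      ]
tinbase [ 0.52849815 -0.26559366  0.        ]
sp [0.72847424 0.05106331 0.01      ]
```

Hub and button predictions match the picture (1 px). I'll push with closed fingers, tool y along box x, near the lever tip. First I rotate while closing.

Units first: shifts go in shares of 0.3 m and turns go in shares of pi rad. So 0.12 rad / 3.1416 = 0.0382.

```bash
python3 -m pendant '{"sx":[0, 0, 0, 0, 0, 0, 0], "sy":[0, 0, 0, 0, 0, 0, 0], "sz":[0, 0, 0, 0, 0, 0, 0], "rx":[0, 0, 0, 0, 0, 0, 0], "ry":[0, 0, 0, 0, 0, 0, 0], "rz":[0.0382, 0.0382, 0.0382, 0.0382, 0.0382, 0.0382, 0.0382]}' 0 5
python3 -m pendant '{"sx":[0, 0, 0, 0, 0, 0, 0, 0], "sy":[0, 0, 0, 0, 0, 0, 0, 0], "sz":[0, 0, 0, 0, 0, 0, 0, 0], "rx":[0, 0, 0, 0, 0, 0, 0, 0], "ry":[0, 0, 0, 0, 0, 0, 0, 0], "rz":[0.0382, 0.0382, 0.0382, 0.0382, 0.0382, 0.0242, 0, 0]}'
```

```text
time: 0.78
tool_pos: [0.1625, 0.4992, 0.4045]
tool_rot: [-3.141, 0.0, 1.981]
contact_force: [0.8, -0.8, 0.5]
opening: 0.0499
grip_force: 0.0
time: 1.45
tool_pos: [0.1625, 0.4992, 0.4046]
tool_rot: [-3.141, 0.0, 1.313]
contact_force: [-0.2, -0.3, -0.2]
opening: 0.0006
grip_force: 0.0
```

In the tool's units: 0.034 m / 0.3 = 0.1133, -0.02 m / 0.3 = -0.0667.

```bash
python3 -m pendant '{"sx":[-0.0667, -0.0667, -0.0667, -0.0667, -0.0667, -0.0667, -0.0667, -0.0667], "sy":[0.1133, 0.1133, 0.1133, 0.1133, 0.1133, 0.1133, 0.1133, 0.1133], "sz":[0, 0, 0, 0, 0, 0, 0, 0], "rx":[0, 0, 0, 0, 0, 0, 0, 0], "ry":[0, 0, 0, 0, 0, 0, 0, 0], "rz":[0, 0, 0, 0, 0, 0, 0, 0]}'
python3 -m pendant '{"sx":[-0.0667, -0.0667, -0.0667, -0.0667, -0.0667, -0.0667, -0.0667, 0], "sy":[0.1133, 0.1133, 0.1133, 0.1133, 0.1133, 0.1133, 0.1133, 0], "sz":[0, 0, 0, 0, 0, 0, 0, 0], "rx":[0, 0, 0, 0, 0, 0, 0, 0], "ry":[0, 0, 0, 0, 0, 0, 0, 0], "rz":[0, 0, 0, 0, 0, 0, 0, 0]}'
cat > where.py <<'E'
from h import *
from cell import robot
o=robot.observe(); p=np.array(o["tool_pos"]); r=R.from_euler("xyz",o["tool_rot"]); tip=p+r.apply([0,0,.178])
a=-.2593; ex=np.array([np.cos(a),np.sin(a)]); ey=np.array([-ex[1],ex[0]]); d=tip[:2]-[.5963,-.0580]
print("t",o["time"],"tip box-rel hub",(d@ex).round(4),(d@ey).round(4),"z",tip[2].round(4),"F",np.round(o["contact_force"],1),"rpy",np.round(o["tool_rot"],3))
E
python3 where.py
```

```text
time: 2.12
tool_pos: [0.3852, 0.273, 0.4049]
tool_rot: [3.141, -0.0, 1.314]
contact_force: [0.6, 0.8, -0.9]
opening: 0.0003
grip_force: 0.0
time: 2.78
tool_pos: [0.5819, 0.0731, 0.4038]
tool_rot: [3.139, 0.001, 1.308]
contact_force: [-2.0, -0.5, -0.5]
opening: 0.0008
grip_force: 0.0
t 2.7833 tip box-rel hub -0.0472 0.1228 z 0.2258 F [-2.  -0.5 -0.5] rpy [3.139e+00 1.000e-03 1.308e+00]
```

In the tool's units: 0.034 m / 0.3 = 0.1133, -0.0177 m / 0.3 = -0.059.

```bash
python3 -m pendant '{"sx":[-0.059, -0.059, -0.059, 0, 0, 0, 0, 0], "sy":[0.1133, 0.1133, 0.1133, 0, 0, 0, 0, 0], "sz":[0, 0, 0, 0.1, 0.1, 0.1, 0.0667, 0], "rx":[0, 0, 0, 0, 0, 0, 0, 0], "ry":[0, 0, 0, 0, 0, 0, 0, 0], "rz":[0, 0, 0, 0, 0, 0, 0, 0]}'
python3 where.py
python3 - <<'E'
from cell import robot
import cv2
for n in("wrist","top"):
    cv2.imwrite(f"pics/{n}2.png",robot.read_camera(n)["image"][:,:,::-1])
E
```

```text
time: 3.45
tool_pos: [0.6618, 0.0008, 0.2891]
tool_rot: [-3.132, 0.001, 1.313]
contact_force: [-1.3, -0.0, -0.5]
opening: 0.0004
grip_force: 0.0
t 3.45 tip box-rel hub 0.0465 0.0734 z 0.1111 F [-1.3 -0.  -0.5] rpy [-3.132e+00  1.000e-03  1.313e+00]
```

View pics/wrist2.png

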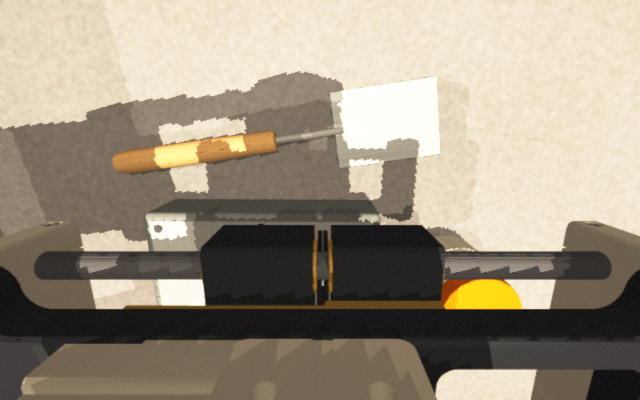

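The wrist view shows the closed fingers over the box's left part. The spatula is at (280,140) and the jar cap at (483,295), both clear, and the lever is hidden. I'll adjust and descend.

In the tool's units: 0.018 m / 0.3 = 0.06, 0.008 m / 0.3 = 0.0267.

```bash
python3 -m pendant '{"sx":[0, 0, 0, 0, 0], "sy":[0.0267, 0, 0, 0, 0], "sz":[0, 0.06, 0.06, 0, 0], "rx":[0, 0, 0, 0, 0], "ry":[0, 0, 0, 0, 0], "rz":[0, 0, 0, 0, 0]}'; python3 where.py
```

```text
time: 3.97
tool_pos: [0.6712, -0.0013, 0.2601]
tool_rot: [3.141, -0.0, 1.312]
contact_force: [0.8, -0.5, 0.6]
opening: 0.0006
grip_force: 0.0
t 3.9667 tip box-rel hub 0.058 0.0741 z 0.0821 F [ 0.8 -0.5  0.6] rpy [ 3.141 -0.     1.312]
```

In the tool's units: -0.013 m / 0.3 = -0.0433, 0.006 m / 0.3 = 0.02.

```bash
python3 -m pendant '{"sx":[0, -0.0433, -0.04, -0.0133, -0.0133, -0.0133, 0], "sy":[0, 0, 0, 0, 0, 0, 0], "sz":[0.02, 0, 0, 0, 0, 0, 0], "rx":[0, 0, 0, 0, 0, 0, 0], "ry":[0, 0, 0, 0, 0, 0, 0], "rz":[0, 0, 0, 0, 0, 0, 0]}'; python3 where.py
python3 -m pendant '{"sx":[-0.01, -0.01, -0.01, -0.01, 0, 0], "sy":[0, 0, 0, 0, 0, 0], "sz":[0, 0, 0, 0, 0, 0], "rx":[0, 0, 0, 0, 0, 0], "ry":[0, 0, 0, 0, 0, 0], "rz":[0, 0, 0, 0, 0, 0]}'; python3 where.py;  python3 - <<'E'
from cell import robot
import cv2
a=robot.read_camera("scene")["image"][:,:,::-1]
cv2.imwrite("pics/s3.png",cv2.resize(a[190:320,230:420],None,fx=4,fy=4,interpolation=cv2.INTER_CUBIC))
E
```

```text
time: 4.55
tool_pos: [0.6619, -0.0379, 0.2536]
tool_rot: [3.139, -0.001, 1.31]
contact_force: [2.2, 1.2, 0.3]
opening: 0.0007
grip_force: 1.1
t 4.55 tip box-rel hub 0.0588 0.0365 z 0.0756 F [2.2 1.2 0.3] rpy [ 3.139e+00 -1.000e-03  1.310e+00]
time: 5.05
tool_pos: [0.6581, -0.0492, 0.2524]
tool_rot: [-3.141, 0.0, 1.31]
contact_force: [0.5, -0.4, -0.7]
opening: 0.0007
grip_force: 0.0
t 5.05 tip box-rel hub 0.0572 0.0243 z 0.0744 F [ 0.5 -0.4 -0.7] rpy [-3.141  0.     1.31 ]
```

View pics/s3.png

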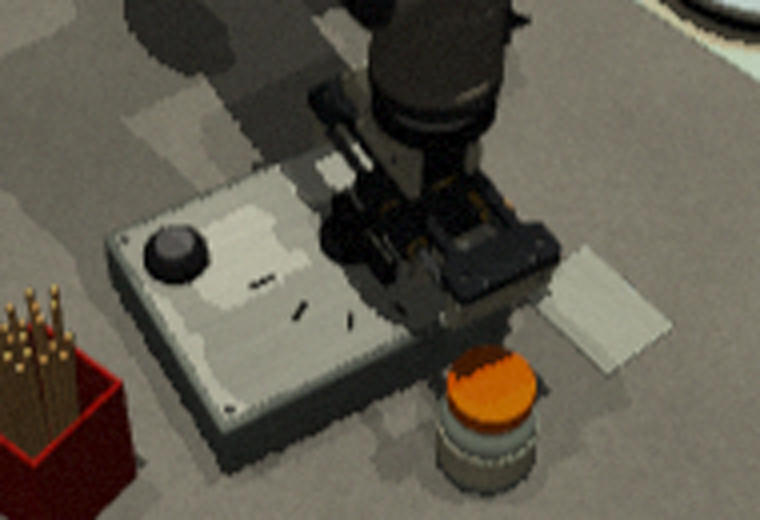

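The lever is now toward tick 3 (tick 4 at (350,322), tick 3 at (400,308)), and the contact force dropped after the snap. I'll continue slowly to the next click.

In the tool's units: -0.004 m / 0.3 = -0.0133, -0.002 m / 0.3 = -0.0067.

```bash
python3 -m pendant '{"sx":[-0.0133, -0.01, -0.01, -0.0067, -0.0067, 0], "sy":[0, 0, 0, 0, 0, 0], "sz":[0, 0, 0, 0, 0, 0], "rx":[0, 0, 0, 0, 0, 0], "ry":[0, 0, 0, 0, 0, 0], "rz":[0, 0, 0, 0, 0, 0]}'; python3 where.py
python3 -m pendant '{"sx":[-0.0067, -0.0067, 0], "sy":[0, 0, 0], "sz":[0, 0, 0], "rx":[0, 0, 0], "ry":[0, 0, 0], "rz":[0, 0, 0]}'; python3 where.py
```

```text
time: 5.6
tool_pos: [0.6548, -0.0626, 0.2528]
tool_rot: [3.141, -0.0, 1.311]
contact_force: [1.7, 1.7, -0.8]
opening: 0.0005
grip_force: 0.8
t 5.6 tip box-rel hub 0.0578 0.0106 z 0.0748 F [ 1.7  1.7 -0.8] rpy [ 3.141 -0.     1.311]
time: 5.85
tool_pos: [0.6534, -0.0667, 0.2527]
tool_rot: [-3.141, 0.001, 1.311]
contact_force: [-0.3, 1.3, -0.1]
opening: 0.0008
grip_force: 0.0
t 5.85 tip box-rel hub 0.0573 0.0061 z 0.0747 F [-0.3  1.3 -0.1] rpy [-3.141e+00  1.000e-03  1.311e+00]
```

In the tool's units: -0.002 m / 0.3 = -0.0067.

```bash
python3 -m pendant '{"sx":[-0.0067, -0.0067, 0, 0], "sy":[0, 0, 0, 0], "sz":[0, 0, 0, 0], "rx":[0, 0, 0, 0], "ry":[0, 0, 0, 0], "rz":[0, 0, 0, 0]}'; python3 where.py;  python3 - <<'E'
from cell import robot
import cv2
a=robot.read_camera("scene")["image"][:,:,::-1]
cv2.imwrite("pics/s4.png",cv2.resize(a[190:320,230:420],None,fx=4,fy=4,interpolation=cv2.INTER_CUBIC))
E
```

```text
time: 6.18
tool_pos: [0.6526, -0.0703, 0.2527]
tool_rot: [-3.141, 0.0, 1.31]
contact_force: [0.6, 0.8, 0.1]
opening: 0.0001
grip_force: 0.0
t 6.1833 tip box-rel hub 0.0575 0.0026 z 0.0747 F [0.6 0.8 0.1] rpy [-3.141  0.     1.31 ]
```

View pics/s4.png

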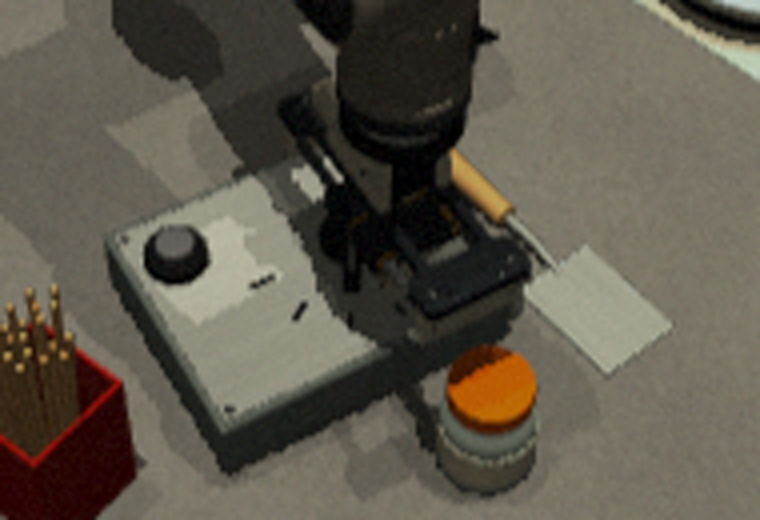

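The lever now points straight at tick 4 (tip at (350,290), tick at (350,322)). I'll back off, lift, and estimate the button height and the lever angle.

In the tool's units: -0.035 m / 0.3 = -0.1167, -0.03 m / 0.3 = -0.1.

```bash
python3 -m pendant '{"sx":[0.05, 0.05, 0, 0, 0, 0, 0, 0], "sy":[0, 0, 0, 0, -0.1, -0.1, -0.1, 0], "sz":[0, 0, -0.1, -0.1167, -0.0667, 0, 0, 0], "rx":[0, 0, 0, 0, 0, 0, 0, 0], "ry":[0, 0, 0, 0, 0, 0, 0, 0], "rz":[0, 0, 0, 0, 0, 0, 0, 0]}'; python3 where.py;  python3 - <<'E'
from cell import robot
import cv2, numpy as np
b=[]
for n,(x,y) in (("top",(330,105)),("scene",(240,200))):
    a=robot.read_camera(n)["image"][:,:,::-1]
    b.append(cv2.resize(a[y:y+120,x:x+130],None,fx=3,fy=4.5 if 0 else 3,interpolation=cv2.INTER_CUBIC))
cv2.imwrite("pics/b5.png",cv2.convertScaleAbs(np.hstack(b),alpha=1.4))
E
```

```text
time: 6.9
tool_pos: [0.569, -0.0147, 0.3375]
tool_rot: [-3.136, -0.0, 1.313]
contact_force: [-0.7, -0.8, -0.2]
opening: 0.0004
grip_force: 0.0
t 6.9 tip box-rel hub -0.0385 0.0349 z 0.1595 F [-0.7 -0.8 -0.2] rpy [-3.136 -0.     1.313]
```

View pics/b5.png

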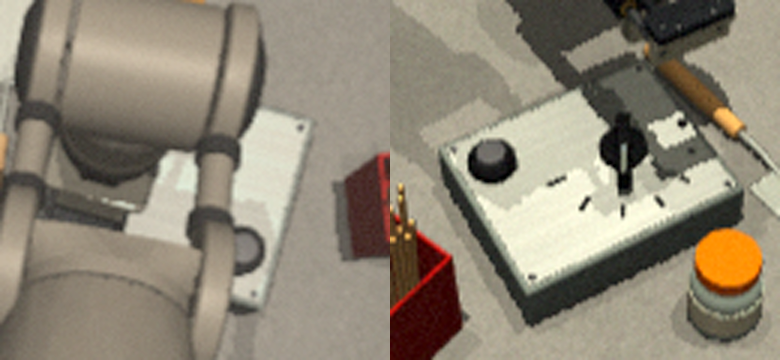

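The lever rests on tick 4: in the right half, its tip is at (624,190) and the tick at (623,211). The button cap at (493,152) agrees with a top height of about 0.075–0.08. Next I go over the button.

In the tool's units: -0.037 m / 0.3 = -0.1233, -0.036 m / 0.3 = -0.12.

```bash
python3 -m pendant '{"sx":[-0.12, -0.12, -0.12, -0.1233, 0, 0, 0, 0], "sy":[-0.005, -0.005, -0.005, -0.005, 0, 0, 0, 0], "sz":[0, 0, 0, 0, 0.1, 0.1, 0, 0], "rx":[0, 0, 0, 0, 0, 0, 0, 0], "ry":[0, 0, 0, 0, 0, 0, 0, 0], "rz":[0, 0, 0, 0, 0, 0, 0, 0]}'; python3 where.py
```

```text
time: 7.67
tool_pos: [0.5311, -0.1564, 0.2767]
tool_rot: [-3.139, -0.001, 1.311]
contact_force: [0.3, -0.1, 0.9]
opening: 0.0004
grip_force: 0.0
t 7.6667 tip box-rel hub -0.0383 -0.1117 z 0.0987 F [ 0.3 -0.1  0.9] rpy [-3.139e+00 -1.000e-03  1.311e+00]
```

In the tool's units: 0.008 m / 0.3 = 0.0267, -0.007 m / 0.3 = -0.0233.

```bash
python3 -m pendant '{"sx":[0.0067, 0, 0, 0, 0, 0], "sy":[-0.0233, 0, 0, 0, 0, 0], "sz":[0.0267, 0.02, 0.01, 0.0067, 0, 0], "rx":[0, 0, 0, 0, 0, 0], "ry":[0, 0, 0, 0, 0, 0], "rz":[0, 0, 0, 0, 0, 0]}'; python3 where.py
```

```text
time: 8.17
tool_pos: [0.5245, -0.1527, 0.2592]
tool_rot: [3.141, 0.0, 1.311]
contact_force: [-0.0, 0.3, -0.3]
opening: 0.0002
grip_force: 0.0
t 8.1667 tip box-rel hub -0.0449 -0.11 z 0.0812 F [-0.   0.3 -0.3] rpy [3.141 0.    1.311]
```

In the tool's units: 0.002 m / 0.3 = 0.0067.

```bash
for i in 1; do python3 -m pendant '{"sx":[0, 0, 0], "sy":[0, 0, 0], "sz":[0.0067, 0.0067, 0], "rx":[0, 0, 0], "ry":[0, 0, 0], "rz":[0, 0, 0]}'|grep -v rot; python3 where.py; done
python3 -m pendant '{"sx":[0, 0], "sy":[0, 0], "sz":[0.0067, 0], "rx":[0, 0], "ry":[0, 0], "rz":[0, 0]}' >/dev/null; python3 where.py
python3 -m pendant '{"sx":[0, 0], "sy":[0, 0], "sz":[0.0067, 0], "rx":[0, 0], "ry":[0, 0], "rz":[0, 0]}' >/dev/null; python3 where.py
```

```text
time: 8.42
tool_pos: [0.5243, -0.1529, 0.2548]
contact_force: [0.9, 0.4, 1.0]
opening: 0.0005
grip_force: 0.9
t 8.4167 tip box-rel hub -0.045 -0.1102 z 0.0768 F [0.9 0.4 1. ] rpy [3.141 0.    1.311]
t 8.5833 tip box-rel hub -0.0451 -0.1101 z 0.0748 F [1.1 0.  3.1] rpy [3.141 0.    1.311]
t 8.75 tip box-rel hub -0.0451 -0.1102 z 0.0728 F [ 1.6 -0.6  3.5] rpy [3.141 0.    1.311]
```

In the tool's units: 0.001 m / 0.3 = 0.0033.

```bash
python3 -m pendant '{"sx":[0, 0], "sy":[0, 0], "sz":[0.0033, 0], "rx":[0, 0], "ry":[0, 0], "rz":[0, 0]}' >/dev/null; python3 where.py
python3 -m pendant '{"sx":[0, 0], "sy":[0, 0], "sz":[0.0033, 0], "rx":[0, 0], "ry":[0, 0], "rz":[0, 0]}' >/dev/null; python3 where.py
```

```text
t 8.9167 tip box-rel hub -0.0451 -0.1102 z 0.0722 F [0.7 0.4 5.3] rpy [3.14  0.    1.311]
t 9.0833 tip box-rel hub -0.045 -0.1102 z 0.0721 F [-1.2  0.3 12.7] rpy [3.14  0.    1.311]
```

The press bottomed out at z=0.0721 after about 6 mm of travel, with the spring force near 4 N before the stop. Now I'll release and retreat.

In the tool's units: -0.04 m / 0.3 = -0.1333, -0.03 m / 0.3 = -0.1.

```bash
python3 -m pendant '{"sx":[0, 0, 0, 0, 0, 0, 0, 0], "sy":[0, 0, 0, 0, 0, -0.1, -0.1, 0], "sz":[0, -0.0133, -0.0333, -0.1, -0.1333, 0, 0, 0], "rx":[0, 0, 0, 0, 0, 0, 0, 0], "ry":[0, 0, 0, 0, 0, 0, 0, 0], "rz":[0, 0, 0, 0, 0, 0, 0, 0]}'>/dev/null; python3 where.py;  python3 - <<'E'
from cell import robot
import cv2
a=robot.read_camera("scene")["image"][:,:,::-1]
cv2.imwrite("pics/s6.png",cv2.convertScaleAbs(cv2.resize(a[150:320,210:420],None,fx=3.5,fy=3.5,interpolation=cv2.INTER_CUBIC),alpha=1.3))
E
```

```text
t 9.75 tip box-rel hub -0.1115 -0.1092 z 0.1544 F [-0.2  0.3 -0.9] rpy [-3.135e+00 -1.000e-03  1.311e+00]
```

View pics/s6.png

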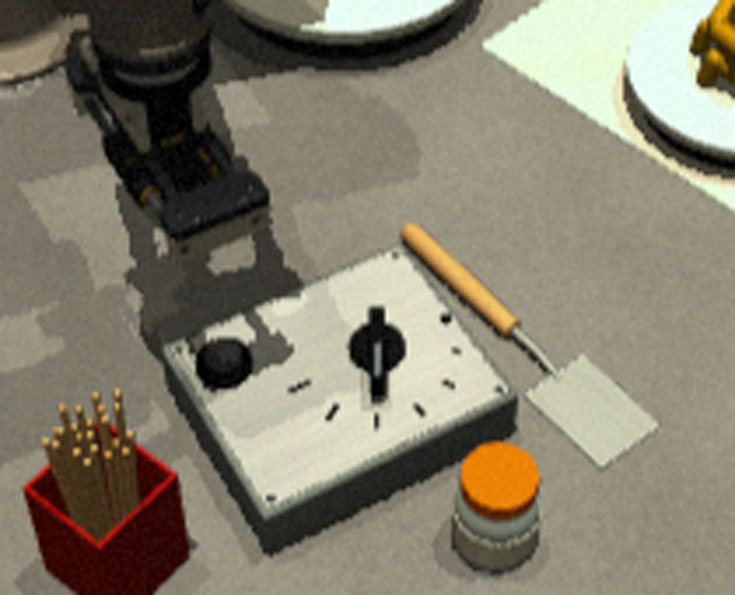

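The lever (tip at (377,400)) is on tick 4 (377,421), the button (222,362) is up in shadow, nothing has been disturbed, and the arm is clear. Handing in.

```bash
python3 -c "
from cell import robot
print(robot.hand_in())"
```

```text
the job is handed in; nothing more can be done
None
```

I pushed the selector from click 2 to the fourth click, then pressed the start button fully down and released it; the last picture showed the lever on tick 4 and nothing disturbed, and the job is handed in (no verdict was returned).

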